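# Line up the cezves by size

## Robot

A 7-joint arm with a two-finger parallel gripper is mounted at the origin on the work surface. World frame = base frame: x ahead of the robot, y to its left, z up, the work surface at z = 0. Lengths are in m, angles in rad, forces in N, time in s.
With the tool pointing down it reaches from about 0.4 to 0.875 m from the base axis. Payload 4.4 kg.
Tool frame: the origin (TCP) lies midway between the tips of the shut fingers; the grasp point (between the pads) lies 19 mm behind it; z points along the fingers, y is the direction in which the jaws open and shut (so a half turn about z gives the same grasp; the last joint's range is limited). The gripper opens to 85 mm and grips with 20 to 120 N. Pads are 22 mm wide; open, the fingers measure 114 mm over their backs; the gripper's body (76 mm by 85 mm) begins 54 mm behind the grasp point. The pads swing forward as they close: fully open they stand 13 mm farther back than shut.
Start: joints at [-1.325, 0.628, 0.038, 1.517, -0.027, 0.996, -0.02], TCP at [0.199, 0.619, 0.231] pointing down, gripper open.
Joint ranges: [-3.06, 3.06], [-0.37, 2.12], [-1.25, 1.32], [0.18, 2.47], [-1.1, 4.24], [0.23, 1.98], [-2.94, 2.94]. Speed limits (rad/s): [2.57, 2.57, 3.14, 3.14, 3.14, 3.14, 3.14].

## Interface

Orientations are given as a unit quaternion [x, y, z, w].
In Python, from bench import status, eyes, job_done gives the robot as it stands.
- The arm moves only by the shell command python3 -m crank 'ROWS'. ROWS is JSON, a list of rows, each an object with "dr": the turn, a rotation vector about the world's x, y, z in rad, a list of three; "delta_pos": the shift along the world's x, y, z in cm, a list of three; "hand": the closure in counts, from 0 (fully open) to 255 (shut). In form: [{"dr": [rx, ry, rz], "delta_pos": [x, y, z], "hand": hand}, ...]. A call has 1 to 20 rows; each row shifts and turns the commanded pose from where the row before left it; what a row does not reach is not made up. A row lasts 1/10 s, in which the tool goes at most 50 mm and 8.59 degrees, less where a joint would pass 70% of its speed; a pose out of reach is approached as far as the arm can. A call with a gripper value outside its range is refused whole. The fingers move at their own pace and stop on an object; the grip force is fixed at half the most. Time passes only in rows, so rows that do not move let the fingers close. It gives the time, the measured TCP pose, the force and the opening at its end, in the units of the state.
- status.get_obs(): the state, without advancing time (a new reading comes with each control period).
- eyes.snapshot(name): name is "side" or "top" or "wrist"; returns the picture (420x560x3 uint8, red, green, blue); there is no depth.
- eyes.calibration(name): a dict with "intrinsics" (3x3 intrinsics, pixels), "camera_from_world" (4x4, takes a point from world to camera coordinates). Camera axes: x right, y down, z forward; pixel columns grow to the right and rows downward; lengths in m; the calibration is good to about 2 mm. A picture is of the moment at which its call begins: read the wrist's pose just before it. calibration takes no time and is no camera call; for the wrist camera it gives the pose at the moment of the call.
- job_done(): hands the job in, once; it reports no verdict.
Trained networks look in the newest picture that a camera, given by its name, has taken for a name from the list of things; names that differ only in an ending like _2 or _b are one class to them, and where a whole thing is asked for, a point or a joint stands for the part that bears it (a point fixed in the world has none). Each returns a list of dicts, best first, with "confidence" (0 to 1); they miss things now and then, are a little off and sometimes report something else, mostly with a low value. They report only what shows in the picture. A call takes as long as a camera call.
- eyes.boxes_of(camera, thing): "centre" ([x, y, z] in m, in world coordinates, good to about 4 mm: the middle of the surface that is visible of it).
- eyes.silhouettes(camera, thing): "region" (420x560 bool, what is visible of it).
- eyes.place_of(camera, thing): "centre" ([x, y, z] in m, in world coordinates, good to about 4 mm: a listed point, or the origin of a listed thing).
The state is a dict: "time_s": time; "joint_positions": joint angles; "joint_vel": joint speeds; "tau": joint torques, N m; "ee_pos": TCP position; "orientation": TCP orientation; "ft_force": force on the tool from outside, world axes, zero at the start; "ft_torque": the same for the moment, N m; "gripper_width": finger opening in m.
Only numpy, scipy, OpenCV 4.12 (cv2) and the standard library are available. Lean on these libraries where they do the work, as an engineer would, in place of code of your own. Each camera call takes 0.05 s, during which the arm holds its last target.

## Task

Line the four copper cezves up by size on the row of cork pads: one upright in the middle of each pad, the smallest on the pad next to the grey tilt-out bin and growing steadily to the largest at the far end. Turn every handle square to the row (pointing straight to the front or straight to the back), and leave the green cup standing where it is.

Things in the scene. Friction and masses are not known exactly. Their poses are not given: they have to be found in the camera images.
- cezve_1: smallest of four loose open copper cezves (pots with one stick handle): 56 mm tall, belly 54 mm across, the top 27 mm an upright round neck 40 mm across; about 110 g. Origin: centre of the underside, z up. Handle, 10 mm thick: leaves the neck 9 mm below the rim along the body's -x, rises gently, ends 90 mm from the pot's axis, 66 mm above the underside
- cezve_2: second smallest of four loose open copper cezves (pots with one stick handle): 68 mm tall, belly 64 mm across, the top 27 mm an upright round neck 46 mm across; about 160 g. Origin: centre of the underside, z up. Handle, 10 mm thick: leaves the neck 9 mm below the rim along the body's -x, rises gently, ends 100 mm from the pot's axis, 79 mm above the underside
- cezve_3: second largest of four loose open copper cezves (pots with one stick handle): 80 mm tall, belly 76 mm across, the top 27 mm an upright round neck 52 mm across; about 220 g. Origin: centre of the underside, z up. Handle, 10 mm thick: leaves the neck 9 mm below the rim along the body's -x, rises gently, ends 110 mm from the pot's axis, 93 mm above the underside
- cezve_4: largest of four loose open copper cezves (pots with one stick handle): 93 mm tall, belly 88 mm across, the top 27 mm an upright round neck 58 mm across; about 290 g. Origin: centre of the underside, z up. Handle, 10 mm thick: leaves the neck 9 mm below the rim along the body's -x, rises gently, ends 118 mm from the pot's axis, 107 mm above the underside
- pad_a: one of four identical round cork pads, 84 mm across, 3 mm thick, fixed in a straight row 112 mm apart on a wooden board (490 x 104 x 12 mm); pad tops 15 mm above the counter. Origin: centre of the pad's underside ; its y axis runs along the row and x square to it, the same way for all four. The letters say nothing of the order in the row
- pad_b: one of four identical round cork pads, 84 mm across, 3 mm thick, fixed in a straight row 112 mm apart on a wooden board (490 x 104 x 12 mm); pad tops 15 mm above the counter. Origin: centre of the pad's underside ; its y axis runs along the row and x square to it, the same way for all four. The letters say nothing of the order in the row
- pad_c: one of four identical round cork pads, 84 mm across, 3 mm thick, fixed in a straight row 112 mm apart on a wooden board (490 x 104 x 12 mm); pad tops 15 mm above the counter. Origin: centre of the pad's underside ; its y axis runs along the row and x square to it, the same way for all four. The letters say nothing of the order in the row
- pad_d: one of four identical round cork pads, 84 mm across, 3 mm thick, fixed in a straight row 112 mm apart on a wooden board (490 x 104 x 12 mm); pad tops 15 mm above the counter. Origin: centre of the pad's underside ; its y axis runs along the row and x square to it, the same way for all four. The letters say nothing of the order in the row
- tilt_bin: grey plastic tilt-out bin, 120 mm wide, about 120 mm deep, 130 mm tall, fixed to the counter at one end of the row, in line with it, its centre 162 mm from the centre of the nearest pad (a closed white canister with a black lid stands at the other end). Origin: centre of the underside
- green_cup: green ceramic cup without handle, 66 mm across, 58 mm tall, loose, standing empty among the pots; not to be disturbed. Origin: centre of the underside

How it is judged:
At the end, for the whole second after the job is handed in: Each cezve stands upright (tilt under 0.08 rad), at rest, on its own cork pad within 15 mm of the pad's centre, its handle within 0.30 rad of square to the row (either side); counted from the grey bin the order is cezve_1, cezve_2, cezve_3, cezve_4 ((horizontal distance between cezve_1 and pad_a below 0.015 m or horizontal distance between cezve_1 and pad_b below 0.015 m or horizontal distance between cezve_1 and pad_c below 0.015 m or horizontal distance between cezve_1 and pad_d below 0.015 m) and angle between the x axis of each of cezve_1, cezve_2, cezve_3, cezve_4 and the x axis of pad_a, either way round below 0.3 rad and height (world z) of cezve_1 between 0.01 and 0.02 m and horizontal distance between cezve_1 and tilt_bin between 0.122 and 0.202 m and angle between each of cezve_1, cezve_2, cezve_3, cezve_4's own z axis and vertical below 0.08 rad and linear speed of each of cezve_1, cezve_2, cezve_3, cezve_4 below 0.02 m/s and angular speed of each of cezve_1, cezve_2, cezve_3, cezve_4 below 0.2 rad/s and (horizontal distance between cezve_2 and pad_a below 0.015 m or horizontal distance between cezve_2 and pad_b below 0.015 m or horizontal distance between cezve_2 and pad_c below 0.015 m or horizontal distance between cezve_2 and pad_d below 0.015 m) and height (world z) of cezve_2 between 0.01 and 0.02 m and horizontal distance between cezve_2 and tilt_bin between 0.234 and 0.314 m and (horizontal distance between cezve_3 and pad_a below 0.015 m or horizontal distance between cezve_3 and pad_b below 0.015 m or horizontal distance between cezve_3 and pad_c below 0.015 m or horizontal distance between cezve_3 and pad_d below 0.015 m) and height (world z) of cezve_3 between 0.01 and 0.02 m and horizontal distance between cezve_3 and tilt_bin between 0.346 and 0.426 m and (horizontal distance between cezve_4 and pad_a below 0.015 m or horizontal distance between cezve_4 and pad_b below 0.015 m or horizontal distance between cezve_4 and pad_c below 0.015 m or horizontal distance between cezve_4 and pad_d below 0.015 m) and height (world z) of cezve_4 between 0.01 and 0.02 m and horizontal distance between cezve_4 and tilt_bin between 0.458 and 0.538 m); the robot touches nothing.
It fails at once if the green cup is shifted more than 30 mm or tipped (distance of green_cup from where it was at the start of the episode above 0.03 m or angle between green_cup's own z axis and vertical above 0.35 rad).
It also fails if it takes over 109 s, if anything falls off the work surface, if the arm or the gripper's body presses on something with over 40 N, if the wrist force passes 120 N, or if a joint passes its speed limit or range.

## Working session

There is one attempt and no reset: what is moved stays moved. The work goes in short steps, Python scripts to look and compute and a shell command to move; the robot and the scene stay as the last step left them, time stands still between calls to the robot, and variables do not carry over. Pictures are saved under pics/ and viewed, and the job is handed in when it is done.

```bash
ls; mkdir -p pics
python3 - <<'E'
from bench import status, eyes
import cv2,numpy as np
o=status.get_obs()
for k,v in o.items(): print(k,np.round(v,3))
for c in ("top","side"):
    im=eyes.snapshot(c); cv2.imwrite(f"pics/{c}0.png",im[:,:,::-1])
    for t in ("cezve_1","green_cup","pad_a","tilt_bin"):
        for d in eyes.place_of(c,t): print(c,t,np.round(d["centre"],3),round(d["confidence"],2))
E
```

```text
pics
time_s 0.0
joint_positions [-1.325  0.629  0.038  1.518 -0.027  0.996 -0.02 ]
joint_vel [-0.    -0.001 -0.001 -0.    -0.001 -0.    -0.001]
tau [ 0.0000e+00 -5.6341e+01  1.2260e+00 -1.9345e+01  1.1000e-02  1.0000e-02
 -0.0000e+00]
ee_pos [0.199 0.618 0.23 ]
orientation [ 0.155  0.988 -0.001 -0.   ]
ft_force [-0.314  0.572 -0.163]
ft_torque [-0.027 -0.008 -0.016]
gripper_width 0.085
top cezve_1 [0.439 0.112 0.002] 0.82
top cezve_1 [ 0.445  0.322 -0.   ] 0.77
top cezve_1 [ 0.425 -0.357 -0.003] 0.61
top green_cup [ 0.448 -0.008 -0.001] 0.61
top pad_a [ 0.642 -0.198  0.004] 0.95
top pad_a [0.643 0.027 0.006] 0.92
top pad_a [0.641 0.136 0.012] 0.62
top pad_a [ 0.641 -0.09   0.013] 0.57
top tilt_bin [0.646 0.3   0.003] 0.93
top tilt_bin [0.643 0.03  0.008] 0.28
side cezve_1 [ 0.443  0.114 -0.005] 0.67
side cezve_1 [ 0.427 -0.355  0.002] 0.66
side cezve_1 [ 0.429 -0.126  0.001] 0.57
side green_cup [ 0.449 -0.01  -0.004] 0.84
side pad_a [ 0.642 -0.2    0.01 ] 0.97
side pad_a [ 0.646 -0.088  0.015] 0.79
side pad_a [0.645 0.027 0.012] 0.73
side pad_a [0.641 0.138 0.01 ] 0.7
side tilt_bin [ 0.642  0.299 -0.001] 0.89
```

View pics/top0.png

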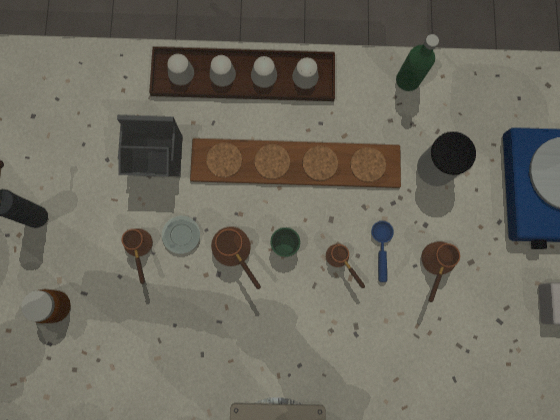

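View pics/side0.png

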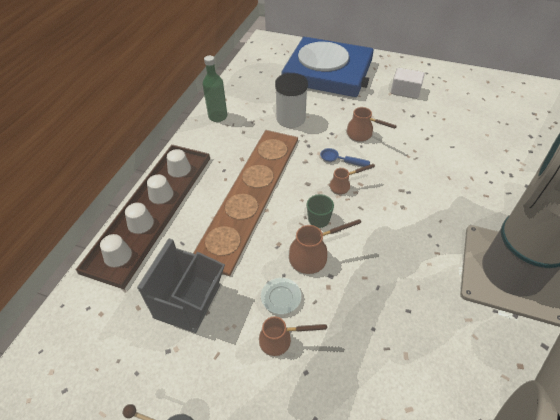

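Run:
```python
from bench import status, eyes
import numpy as np
for c in ("top","side","wrist"):
    k=eyes.calibration(c); print(c,np.round(k["intrinsics"],1).tolist()); print(np.round(k["camera_from_world"],3).tolist())
```

```text
top [[544.8, 0.0, 275.5], [0.0, 544.8, 208.9], [0.0, 0.0, 1.0]]
[[0.021, -1.0, 0.02, 0.003], [-0.983, -0.024, -0.184, 0.522], [0.185, -0.016, -0.983, 1.162], [0.0, 0.0, 0.0, 1.0]]
side [[429.3, 0.0, 281.7], [0.0, 429.3, 204.8], [0.0, 0.0, 1.0]]
[[-0.944, -0.331, -0.009, 0.513], [-0.246, 0.721, -0.648, 0.152], [0.221, -0.609, -0.762, 0.963], [0.0, 0.0, 0.0, 1.0]]
wrist [[366.9, 0.0, 284.7], [0.0, 366.9, 207.8], [0.0, 0.0, 1.0]]
[[0.306, 0.952, -0.001, -0.649], [0.91, -0.293, 0.292, -0.039], [0.278, -0.09, -0.956, 0.38], [0.0, 0.0, 0.0, 1.0]]
```

The top view shows four pots: largest at (231,245), smallest at (338,255), and two mid-sized ones at (137,240) and (440,257). The cup is at (285,242) and the pads run from (223,160) to (368,165), with the bin at the left (+y) end. I'll fit the pot models to the silhouettes to get identity, position and yaw.

```bash
cat > fit.py <<'E'
from bench import status, eyes
import cv2,numpy as np
from scipy.optimize import minimize
S={1:(.056,.027,.020,.090,.066),2:(.068,.032,.023,.100,.079),3:(.080,.038,.026,.110,.093),4:(.093,.044,.029,.118,.107)}
cal={}
def proj(c,P):
    k=cal[c]; P=np.c_[P,np.ones(len(P))]@np.array(k["camera_from_world"]).T
    p=P[:,:3]@np.array(k["intrinsics"]).T
    return p[:,:2]/p[:,2:]
th=np.linspace(0,2*np.pi,32)
def render(c,n,x,y,a,z0=0,sh=(420,560)):
    h,rb,rn,L,hz=S[n]; m=np.zeros(sh,np.uint8)
    hb=h-.027
    prof=[(0,rb*.8),(hb*.2,rb*.95),(hb*.45,rb),(hb*.8,rb*.85),(hb,rn),(h,rn)]
    for (z1,r1),(z2,r2) in zip(prof,prof[1:]):
        P=np.vstack([np.c_[x+r*np.cos(th),y+r*np.sin(th),np.full(32,z0+z)] for z,r in((z1,r1),(z2,r2))])
        q=cv2.convexHull((proj(c,P)*16).astype(np.int32)); cv2.fillConvexPoly(m,q,1,shift=4)
    # handle dir angle a
    d=np.array([np.cos(a),np.sin(a),0]); w=np.array([-np.sin(a),np.cos(a),0])*.005; u=np.array([0,0,.005]); o=np.array([x,y,z0])
    A=o+d*rn+u*0+[0,0,h-.009]; B=o+d*L+[0,0,hz-.005]
    P=np.array([A+w,A-w,B+w,B-w,A+u,A-u,B+u,B-u]); q=cv2.convexHull((proj(c,P)*16).astype(np.int32)); cv2.fillConvexPoly(m,q,1,shift=4)
    return m.astype(bool)
def iou(a,b): return (a&b).sum()/max(1,(a|b).sum())
def fit(c,mask,n,p0,z0=0):
    best=None
    for a0 in p0[2]:
        f=lambda p:-iou(mask,render(c,n,p[0],p[1],p[2]*10,z0))
        r=minimize(f,[p0[0],p0[1],a0/10],method="Nelder-Mead",options=dict(initial_simplex=[[p0[0],p0[1],a0/10],[p0[0]+.01,p0[1],a0/10],[p0[0],p0[1]+.01,a0/10],[p0[0],p0[1],a0/10+.03]],maxiter=120,xatol=1e-4))
        if best is None or r.fun<best.fun: best=r
    return best.x*[1,1,10],-best.fun
E
python3 - <<'E'
from fit import *
pots=[(.445,.322),(.44,.112),(.43,-.126),(.426,-.356)]
for c in("top","side"):
    cal[c]=eyes.calibration(c); eyes.snapshot(c)
    ms=eyes.silhouettes(c,"cezve_1")
    for p in pots:
        pm=render(c,3,*p,3.14)
        m=max(ms,key=lambda d:iou(d["region"],pm))
        print(c,p,round(m["confidence"],2),m["region"].sum(),round(iou(m["region"],pm),2))
        for n in S:
            x,s=fit(c,m["region"],n,(*p,(2.6,3.2,3.8))); print("   ",n,np.round(x,4),round(s,3))
E
```

```text
top (0.445, 0.322) 0.96 843 0.54
    1 [0.4448 0.323  3.4211] 0.799
    2 [0.4444 0.3234 3.4575] 0.94
    3 [0.4452 0.3225 3.4778] 0.719
    4 [0.445  0.3219 3.5003] 0.555
top (0.44, 0.112) 0.86 1323 0.64
    1 [0.4428 0.1156 3.7635] 0.462
    2 [0.4518 0.1118 3.6544] 0.601
    3 [0.4422 0.116  3.7723] 0.806
    4 [0.44   0.1127 3.7362] 0.912
top (0.43, -0.126) 0.63 558 0.36
    1 [ 0.4272 -0.1254  3.7754] 0.876
    2 [ 0.4312 -0.1211  3.7429] 0.66
    3 [ 0.4306 -0.1195  3.7419] 0.496
    4 [ 0.4294 -0.1173  3.7549] 0.382
top (0.426, -0.356) 0.65 1113 0.69
    1 [ 0.4293 -0.3594  2.792 ] 0.602
    2 [ 0.4265 -0.3562  2.7649] 0.794
    3 [ 0.4248 -0.354   2.7422] 0.929
    4 [ 0.4205 -0.3521  2.7046] 0.719
side (0.445, 0.322) 0.71 1158 0.56
    1 [0.445  0.3211 3.5036] 0.786
    2 [0.445  0.3242 3.4736] 0.926
    3 [0.4402 0.3227 3.4094] 0.703
    4 [0.4508 0.321  3.2489] 0.526
side (0.44, 0.112) 0.87 1631 0.62
    1 [0.4539 0.1241 4.0732] 0.426
    2 [0.4493 0.1123 3.8815] 0.568
    3 [0.4451 0.1122 3.8188] 0.761
    4 [0.4406 0.1163 3.7972] 0.948
side (0.43, -0.126) 0.8 572 0.45
    1 [ 0.4281 -0.1271  3.7498] 0.933
    2 [ 0.4245 -0.1166  3.759 ] 0.717
    3 [ 0.4188 -0.1145  3.6941] 0.534
    4 [ 0.4156 -0.1354  3.1694] 0.409
side (0.426, -0.356) 0.83 799 0.74
    1 [ 0.4308 -0.3554  3.1632] 0.549
    2 [ 0.43   -0.3678  2.8002] 0.774
    3 [ 0.4272 -0.3568  2.7265] 0.939
    4 [ 0.4229 -0.3494  2.6124] 0.723
```

Identities are clear, and both cameras agree on the poses:

| Pot | x, y (m) | Handle angle (rad) |
|---|---|---|
| c2 | .4445, .3235 | 3.465 |
| c4 | .440, .1145 | 3.765 |
| c1 | .4277, -.126 | 3.76 |
| c3 | .426, -.3555 | 2.733 |

Pads are at x ≈ .643, with y = .137, .025, -.087 and -.199 counting from the bin. I'll start with c2.

```bash
python3 -m crank '[{"dr":[0,0,0.0634],"delta_pos":[2.45,-2.95,-0.7],"hand":0},{"dr":[0,0,0.0634],"delta_pos":[2.45,-2.95,-0.7],"hand":0},{"dr":[0,0,0.0634],"delta_pos":[2.45,-2.95,-0.7],"hand":0},{"dr":[0,0,0.0634],"delta_pos":[2.45,-2.95,-0.7],"hand":0},{"dr":[0,0,0.0634],"delta_pos":[2.45,-2.95,-0.7],"hand":0},{"dr":[0,0,0.0634],"delta_pos":[2.45,-2.95,-0.7],"hand":0},{"dr":[0,0,0.0634],"delta_pos":[2.45,-2.95,-0.7],"hand":0},{"dr":[0,0,0.0634],"delta_pos":[2.45,-2.95,-0.7],"hand":0},{"dr":[0,0,0.0634],"delta_pos":[2.45,-2.95,-0.7],"hand":0},{"dr":[0,0,0.0634],"delta_pos":[2.45,-2.95,-0.7],"hand":0},{"dr":[0,0,0],"delta_pos":[0,0,0],"hand":0},{"dr":[0,0,0],"delta_pos":[0,0,0],"hand":0}]'
cat > st.py <<'E'
from bench import status
import numpy as np
from scipy.spatial.transform import Rotation as R
o=status.get_obs(); M=R.from_quat(o["orientation"]).as_matrix()
print("t",round(o["time_s"],2),"pos",np.round(o["ee_pos"],4),"jaw yaw",round(np.arctan2(M[1,1],M[0,1])%np.pi,4),"toolz",np.round(M[:,2],3),"w",round(o["gripper_width"],4),"F",np.round(o["ft_force"],1),"j",np.round(o["joint_positions"],2))
E
python3 st.py
```

```text
time_s: 1.9
ee_pos: [0.4451, 0.3228, 0.1612]
orientation: [-0.159, 0.987, 0.0, -0.0]
ft_force: [-0.5, 1.0, -0.6]
gripper_width: 0.0856
t 1.9 pos [0.4451 0.3228 0.1612] jaw yaw 1.8897 toolz [-0.  0. -1.] w 0.0856 F [-0.5  1.  -0.6] j [-0.58  0.58 -0.15  1.87  0.13  0.7   1.09]
```

```bash
python3 -m crank '[{"dr":[0,0,0],"delta_pos":[0,0,-3],"hand":0},{"dr":[0,0,0],"delta_pos":[0,0,-3],"hand":0},{"dr":[0,0,0],"delta_pos":[0,0.05,-3],"hand":0},{"dr":[0,0,0],"delta_pos":[0,0,-1.9],"hand":0},{"dr":[0,0,0],"delta_pos":[0,0,-1],"hand":0},{"dr":[0,0,0],"delta_pos":[0,0,0],"hand":0},{"dr":[0,0,0],"delta_pos":[0,0,0],"hand":0}]'; python3 st.py
python3 - <<'E'
from bench import eyes
import cv2
cv2.imwrite("pics/w1.png",eyes.snapshot("wrist")[:,:,::-1])
cv2.imwrite("pics/s1.png",eyes.snapshot("side")[:,:,::-1])
E
```

```text
time_s: 2.6
ee_pos: [0.4444, 0.3253, 0.043]
orientation: [-0.161, 0.987, 0.0, 0.0]
ft_force: [0.4, -0.3, 0.3]
gripper_width: 0.0854
t 2.6 pos [0.4444 0.3253 0.043 ] jaw yaw 1.894 toolz [ 0.001  0.001 -1.   ] w 0.0854 F [ 0.4 -0.3  0.3] j [-0.61  0.77 -0.11  1.94  0.17  0.45  1.05]
```

View pics/w1.png

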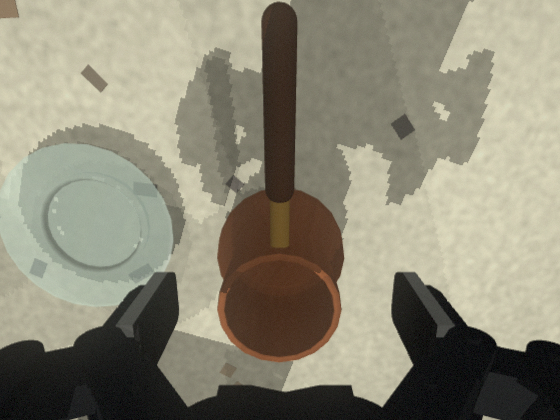

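View pics/s1.png

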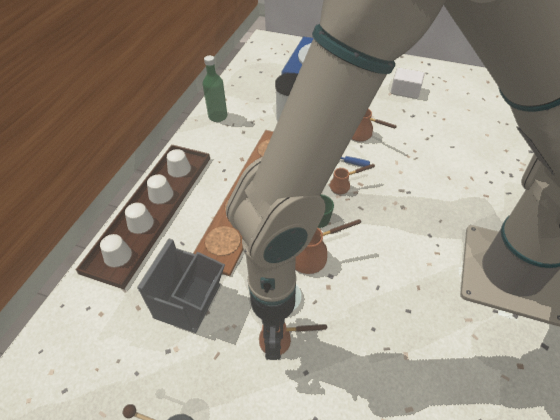

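The neck is centred between the fingers at about (280,307), and the handle points straight away. Closing, then lifting.

```bash
python3 -m crank '[{"dr":[0,0,0],"delta_pos":[0,0,0],"hand":255},{"dr":[0,0,0],"delta_pos":[0,0,0],"hand":255},{"dr":[0,0,0],"delta_pos":[0,0,0],"hand":255},{"dr":[0,0,0],"delta_pos":[0,0,0],"hand":255},{"dr":[0,0,0],"delta_pos":[0,0,0],"hand":255},{"dr":[0,0,0],"delta_pos":[0,0,0],"hand":255},{"dr":[0,0,0],"delta_pos":[0,0,0],"hand":255},{"dr":[0,0,0],"delta_pos":[0,0,0],"hand":255},{"dr":[0,0,0],"delta_pos":[0,0,1],"hand":255},{"dr":[0,0,0],"delta_pos":[0,0,2],"hand":255},{"dr":[0,0,0],"delta_pos":[0,0,3],"hand":255},{"dr":[0,0,0],"delta_pos":[0,0,0],"hand":255}]'; python3 st.py
python3 - <<'E'
from bench import eyes
import cv2
cv2.imwrite("pics/w2.png",eyes.snapshot("wrist")[:,:,::-1])
cv2.imwrite("pics/s2.png",eyes.snapshot("side")[:,:,::-1])
E
```

```text
time_s: 3.9
ee_pos: [0.4464, 0.3258, 0.1058]
orientation: [-0.16, 0.987, 0.002, 0.003]
ft_force: [0.1, -0.7, -1.1]
gripper_width: 0.0481
t 3.9 pos [0.4464 0.3258 0.1058] jaw yaw 1.8928 toolz [ 0.005  0.004 -1.   ] w 0.0481 F [ 0.1 -0.7 -1.1] j [-0.59  0.66 -0.13  1.91  0.15  0.57  1.07]
```

View pics/w2.png

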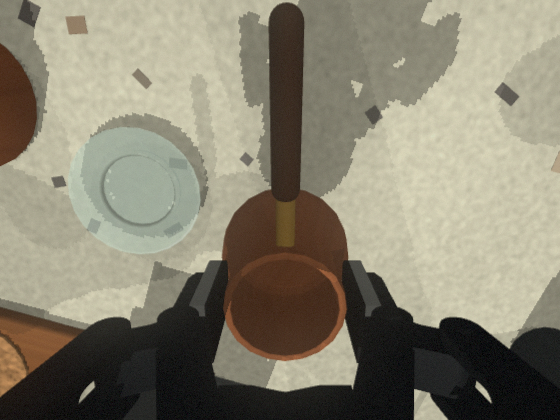

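View pics/s2.png

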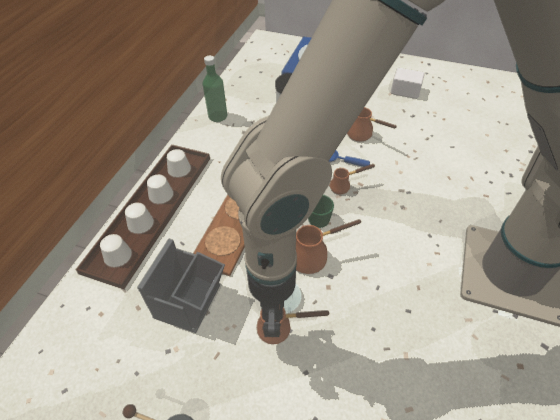

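Held level at 48 mm opening, pot off the counter. Now carrying it to the second pad at (.643,.025).

```bash
python3 -m crank '[{"dr":[0,0,0],"delta_pos":[0,-2,3],"hand":255},{"dr":[0,0,0],"delta_pos":[0,-2,3],"hand":255},{"dr":[0,0,-0.04],"delta_pos":[1.5,-4,0],"hand":255},{"dr":[0,0,-0.04],"delta_pos":[1.5,-4,0],"hand":255},{"dr":[0,0,-0.04],"delta_pos":[1.5,-4,0],"hand":255},{"dr":[0,0,-0.04],"delta_pos":[1.5,-4,0],"hand":255},{"dr":[0,0,-0.04],"delta_pos":[3.4,-2.5,0],"hand":255},{"dr":[0,0,-0.04],"delta_pos":[3.4,-2.5,0],"hand":255},{"dr":[0,0,-0.04],"delta_pos":[3.4,-2.5,0],"hand":255},{"dr":[0,0,-0.042],"delta_pos":[3.4,-2.5,0],"hand":255},{"dr":[0,0,0],"delta_pos":[0,0,0],"hand":255},{"dr":[0,0,0],"delta_pos":[0,0,0],"hand":255},{"dr":[0,0,0],"delta_pos":[0,0,0],"hand":255}]'; python3 st.py
cat > pot.py <<'E'
import sys
from fit import *
# usage: pot.py n x y z0
n=int(sys.argv[1]); x,y,z0=map(float,sys.argv[2:5]); tag=sys.argv[5]
for c in("top","side"):
    cal[c]=eyes.calibration(c); im=eyes.snapshot(c); cv2.imwrite(f"pics/{c}_{tag}.png",im[:,:,::-1])
    ms=eyes.silhouettes(c,"cezve_1")
    pm=render(c,n,x,y,3.14,z0)
    if not ms: print("none");continue
    m=max(ms,key=lambda d:iou(d["region"],pm)); print(c,round(iou(m["region"],pm),2),end=" ")
    p,s=fit(c,m["region"],n,(x,y,(3.0,3.3)),z0); print(np.round(p,4),round(s,3))
E
python3 pot.py 2 .643 .025 .12 c2carry
```

```text
time_s: 5.3
ee_pos: [0.6386, 0.0254, 0.1609]
orientation: [-0.001, 1.0, 0.0, -0.002]
ft_force: [0.1, 0.9, -2.5]
gripper_width: 0.048
t 5.3 pos [0.6386 0.0254 0.1609] jaw yaw 1.5725 toolz [-0.004  0.001 -1.   ] w 0.048 F [ 0.1  0.9 -2.5] j [-0.03  0.69 -0.09  1.61  0.08  0.84  1.42]
top 0.0 [0.643 0.025 3.   ] 0.0
side 0.0 [0.643 0.025 3.   ] 0.0
```

```bash
python3 -m crank '[{"dr":[0,0,0],"delta_pos":[0.4,0,-2],"hand":255},{"dr":[0,0,0],"delta_pos":[0,0,-3],"hand":255},{"dr":[0,0,0],"delta_pos":[0,0,-2.5],"hand":255},{"dr":[0,0,0],"delta_pos":[0,0,-1.4],"hand":255},{"dr":[0,0,0],"delta_pos":[0,0,-0.8],"hand":255},{"dr":[0,0,0],"delta_pos":[0,0,-0.4],"hand":255},{"dr":[0,0,0],"delta_pos":[0,0,0],"hand":255},{"dr":[0,0,0],"delta_pos":[0,0,0],"hand":255},{"dr":[0,0,0],"delta_pos":[0,0,0],"hand":255}]'; python3 st.py
```

```text
time_s: 6.4
ee_pos: [0.6451, 0.0242, 0.0624]
orientation: [-0.0, 1.0, 0.0, 0.001]
ft_force: [-0.2, -1.1, -1.6]
gripper_width: 0.048
t 6.4 pos [0.6451 0.0242 0.0624] jaw yaw 1.5709 toolz [ 0.002  0.    -1.   ] w 0.048 F [-0.2 -1.1 -1.6] j [-0.03  0.83 -0.08  1.66  0.1   0.66  1.41]
```

```bash
python3 -m crank '[{"dr":[0,0,0],"delta_pos":[-0.1,0.1,-0.2],"hand":255},{"dr":[0,0,0],"delta_pos":[0,0,-0.2],"hand":255},{"dr":[0,0,0],"delta_pos":[0,0,0],"hand":255},{"dr":[0,0,0],"delta_pos":[0,0,0],"hand":255}]'; python3 st.py
```

```text
time_s: 6.8
ee_pos: [0.6437, 0.0255, 0.0587]
orientation: [-0.0, 1.0, 0.0, 0.0]
ft_force: [-1.9, 0.3, 7.1]
gripper_width: 0.0482
t 6.8 pos [0.6437 0.0255 0.0587] jaw yaw 1.5711 toolz [ 0.001  0.    -1.   ] w 0.0482 F [-1.9  0.3  7.1] j [-0.04  0.83 -0.08  1.66  0.1   0.65  1.41]
```

Touchdown felt (7 N). Releasing and rising, then checking.

```bash
python3 -m crank '[{"dr":[0,0,0],"delta_pos":[0,0,0],"hand":0},{"dr":[0,0,0],"delta_pos":[0,0,0],"hand":0},{"dr":[0,0,0],"delta_pos":[0,0,0],"hand":0},{"dr":[0,0,0],"delta_pos":[0,0,0],"hand":0},{"dr":[0,0,0],"delta_pos":[0,0,0],"hand":0},{"dr":[0,0,0],"delta_pos":[0,0,1.5],"hand":0},{"dr":[0,0,0],"delta_pos":[0,0,3],"hand":0},{"dr":[0,0,0],"delta_pos":[0,0,4],"hand":0},{"dr":[0,0,0],"delta_pos":[0,0,4],"hand":0},{"dr":[0,0,0.08],"delta_pos":[-3,1,0],"hand":0},{"dr":[0,0,0.12],"delta_pos":[-4,2,0],"hand":0},{"dr":[0,0,0.12],"delta_pos":[-4,2,0],"hand":0},{"dr":[0,0,0.12],"delta_pos":[-4,2,0],"hand":0},{"dr":[0,0,0.12],"delta_pos":[-3.3,1.4,0],"hand":0},{"dr":[0,0,0.063],"delta_pos":[-2,0.5,0],"hand":0},{"dr":[0,0,0],"delta_pos":[0,0,0],"hand":0},{"dr":[0,0,0],"delta_pos":[0,0,0],"hand":0}]'; python3 st.py; python3 pot.py 2 .643 .025 .015 c2
```

```text
time_s: 8.5
ee_pos: [0.4415, 0.1142, 0.1833]
orientation: [-0.306, 0.952, -0.0, 0.001]
ft_force: [-0.1, -0.4, -0.3]
gripper_width: 0.086
t 8.5 pos [0.4415 0.1142 0.1833] jaw yaw 2.193 toolz [ 0.003  0.    -1.   ] w 0.086 F [-0.1 -0.4 -0.3] j [-0.11  0.44 -0.28  2.09  0.2   0.64  1.67]
top 0.84 [0.6431 0.0264 3.1425] 0.873
side 0.88 [0.6445 0.0254 3.1504] 0.904
```

Run:
```python
import cv2,numpy as np
a=cv2.imread("pics/top_c2.png")[:,80:480];b=cv2.imread("pics/side_c2.png")[:,80:480];cv2.imwrite("pics/c2both.png",np.hstack([a,b]))
```

```text
(no output)
```

View pics/c2both.png

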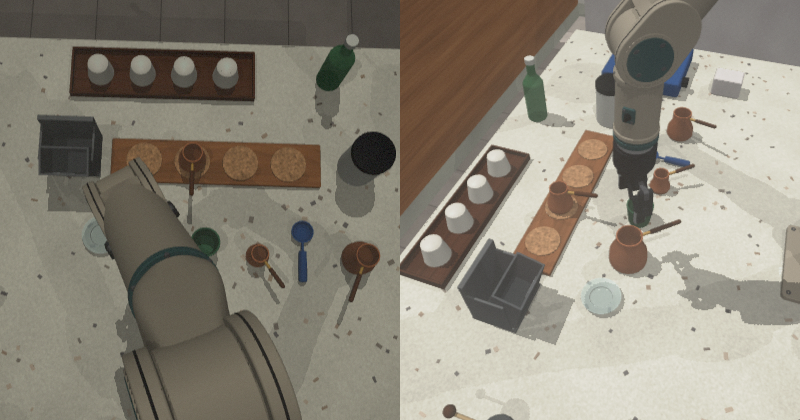

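c2 sits upright and square, centred on the second pad. In the fits it is within 2 mm. Descending to c4.

```bash
python3 -m crank '[{"dr":[0,0,0],"delta_pos":[0,0,-3],"hand":0},{"dr":[0,0,0],"delta_pos":[0,0,-3],"hand":0},{"dr":[0,0,0],"delta_pos":[0,0,-1.5],"hand":0},{"dr":[0,0,0],"delta_pos":[0,0,0],"hand":0},{"dr":[0,0,0],"delta_pos":[0,0,0],"hand":0}]'; python3 st.py
python3 - <<'E'
from bench import eyes
import cv2
cv2.imwrite("pics/w3.png",eyes.snapshot("wrist")[:,:,::-1])
E
```

```text
time_s: 9.2
ee_pos: [0.4409, 0.1141, 0.1073]
orientation: [-0.306, 0.952, -0.0, -0.0]
ft_force: [0.1, 0.3, 0.3]
gripper_width: 0.0856
t 9.2 pos [0.4409 0.1141 0.1073] jaw yaw 2.1934 toolz [-0. -0. -1.] w 0.0856 F [0.1 0.3 0.3] j [-0.17  0.57 -0.21  2.16  0.27  0.44  1.6 ]
```

View pics/w3.png

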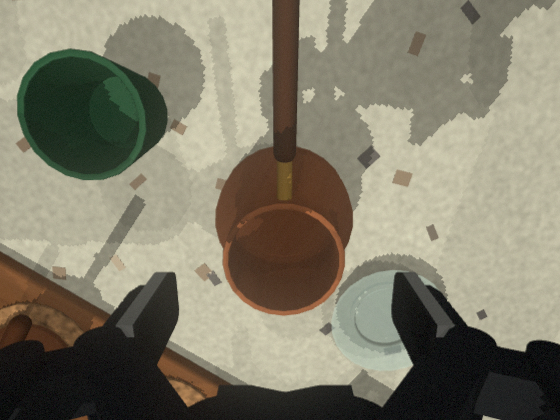

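Neck centred at (284,258), handle vertical. Grasping and lifting.

```bash
python3 -m crank '[{"dr":[0,0,0],"delta_pos":[0,0,-2],"hand":0},{"dr":[0,0,0],"delta_pos":[0,0,-1.5],"hand":0},{"dr":[0,0,0],"delta_pos":[0,0,-0.5],"hand":0},{"dr":[0,0,0],"delta_pos":[0,0,0],"hand":255},{"dr":[0,0,0],"delta_pos":[0,0,0],"hand":255},{"dr":[0,0,0],"delta_pos":[0,0,0],"hand":255},{"dr":[0,0,0],"delta_pos":[0,0,0],"hand":255},{"dr":[0,0,0],"delta_pos":[0,0,0],"hand":255},{"dr":[0,0,0],"delta_pos":[0,0,0],"hand":255},{"dr":[0,0,0],"delta_pos":[0,0,0],"hand":255},{"dr":[0,0,0],"delta_pos":[0,0,0],"hand":255},{"dr":[0,0,0],"delta_pos":[0,0,1],"hand":255},{"dr":[0,0,0],"delta_pos":[0,0,3],"hand":255},{"dr":[0,0,0],"delta_pos":[0,0,4],"hand":255},{"dr":[0,0,0],"delta_pos":[0,0,4],"hand":255},{"dr":[0,0,0],"delta_pos":[0,0,1],"hand":255},{"dr":[0,0,0],"delta_pos":[0,0,0],"hand":255}]'; python3 st.py;  python3 - <<'E'
from bench import eyes
import cv2
cv2.imwrite("pics/s4.png",eyes.snapshot("side")[:,:,::-1])
E
```

```text
time_s: 10.95
ee_pos: [0.4414, 0.1143, 0.1993]
orientation: [-0.306, 0.952, -0.0, 0.002]
ft_force: [0.4, -0.0, -2.4]
gripper_width: 0.0593
t 10.95 pos [0.4414 0.1143 0.1993] jaw yaw 2.1935 toolz [ 0.004  0.001 -1.   ] w 0.0593 F [ 0.4 -0.  -2.4] j [-0.09  0.41 -0.3   2.07  0.19  0.68  1.67]
```

View pics/s4.png

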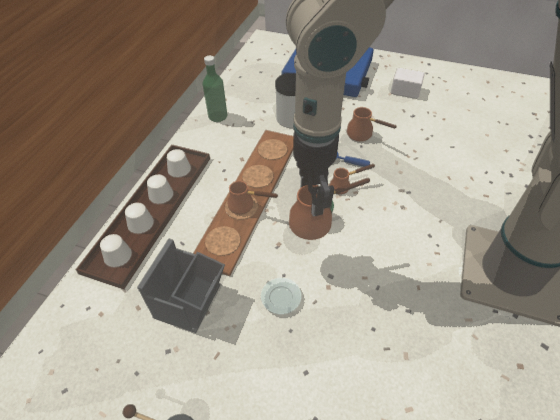

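Held level. Carrying it to the far pad at (.643,-.199).

```bash
python3 -m crank '[{"dr":[0,0,-0.0623],"delta_pos":[2.02,-3.13,0],"hand":255},{"dr":[0,0,-0.0623],"delta_pos":[2.02,-3.13,0],"hand":255},{"dr":[0,0,-0.0623],"delta_pos":[2.02,-3.13,0],"hand":255},{"dr":[0,0,-0.0623],"delta_pos":[2.02,-3.13,0],"hand":255},{"dr":[0,0,-0.0623],"delta_pos":[2.02,-3.13,0],"hand":255},{"dr":[0,0,-0.0623],"delta_pos":[2.02,-3.13,0],"hand":255},{"dr":[0,0,-0.0623],"delta_pos":[2.02,-3.13,0],"hand":255},{"dr":[0,0,-0.0623],"delta_pos":[2.02,-3.13,0],"hand":255},{"dr":[0,0,-0.0623],"delta_pos":[2.02,-3.13,0],"hand":255},{"dr":[0,0,-0.0623],"delta_pos":[2.02,-3.13,0],"hand":255},{"dr":[0,0,0],"delta_pos":[0,0,-3],"hand":255},{"dr":[0,0,0],"delta_pos":[0,0,-3],"hand":255},{"dr":[0,0,0],"delta_pos":[0,0,-2],"hand":255},{"dr":[0,0,0],"delta_pos":[0,0,-1],"hand":255},{"dr":[0,0,0],"delta_pos":[0,0,0],"hand":255},{"dr":[0,0,0],"delta_pos":[0,0,0],"hand":255},{"dr":[0,0,0],"delta_pos":[0,0,0],"hand":255}]'; python3 st.py
```

```text
time_s: 12.7
ee_pos: [0.6433, -0.199, 0.1084]
orientation: [-0.0, 1.0, -0.0, 0.001]
ft_force: [0.5, -0.8, -3.3]
gripper_width: 0.0595
t 12.7 pos [ 0.6433 -0.199   0.1084] jaw yaw 1.571 toolz [ 0.002 -0.001 -1.   ] w 0.0595 F [ 0.5 -0.8 -3.3] j [ 0.31  0.8  -0.1   1.55  0.1   0.8   1.75]
```

```bash
python3 -m crank '[{"dr":[0,0,0],"delta_pos":[0,0,-1.2],"hand":255},{"dr":[0,0,0],"delta_pos":[0,0,-0.7],"hand":255},{"dr":[0,0,0],"delta_pos":[0,0,-0.4],"hand":255},{"dr":[0,0,0],"delta_pos":[0,0,-0.2],"hand":255},{"dr":[0,0,0],"delta_pos":[0,0,-0.1],"hand":255},{"dr":[0,0,0],"delta_pos":[0,0,0],"hand":255},{"dr":[0,0,0],"delta_pos":[0,0,0],"hand":255}]'; python3 st.py
```

```text
time_s: 13.4
ee_pos: [0.6418, -0.1986, 0.0842]
orientation: [-0.0, 1.0, -0.0, -0.0]
ft_force: [-6.9, 3.1, 18.0]
gripper_width: 0.0595
t 13.4 pos [ 0.6418 -0.1986  0.0842] jaw yaw 1.5709 toolz [-0.001 -0.    -1.   ] w 0.0595 F [-6.9  3.1 18. ] j [ 0.31  0.83 -0.09  1.56  0.1   0.75  1.74]
```

```bash
python3 -m crank '[{"dr":[0,0,0],"delta_pos":[0,0,0],"hand":0},{"dr":[0,0,0],"delta_pos":[0,0,0],"hand":0},{"dr":[0,0,0],"delta_pos":[0,0,0],"hand":0},{"dr":[0,0,0],"delta_pos":[0,0,0],"hand":0},{"dr":[0,0,0],"delta_pos":[0,0,0],"hand":0},{"dr":[0,0,0],"delta_pos":[0,0,1.5],"hand":0},{"dr":[0,0,0],"delta_pos":[0,0,3],"hand":0},{"dr":[0,0,0],"delta_pos":[0,0,4],"hand":0},{"dr":[0,0,0],"delta_pos":[0,0,2],"hand":0},{"dr":[0,0,0.1],"delta_pos":[-3,1,0],"hand":0},{"dr":[0,0,0.1],"delta_pos":[-4,1.5,0],"hand":0},{"dr":[0,0,0.1],"delta_pos":[-4,1.5,0],"hand":0},{"dr":[0,0,0.1],"delta_pos":[-4,1.5,0],"hand":0},{"dr":[0,0,0.1],"delta_pos":[-4,1,-2],"hand":0},{"dr":[0,0,0.1],"delta_pos":[-2.4,0.8,-3],"hand":0},{"dr":[0,0,0.018],"delta_pos":[0,0,-3],"hand":0},{"dr":[0,0,0],"delta_pos":[0,0,-2],"hand":0},{"dr":[0,0,0],"delta_pos":[0,0,-1],"hand":0},{"dr":[0,0,0],"delta_pos":[0,0,0],"hand":0},{"dr":[0,0,0],"delta_pos":[0,0,0],"hand":0}]'; python3 st.py; python3 pot.py 4 .643 -.199 .015 c4;python3 - <<'E'
from bench import eyes
import cv2
cv2.imwrite("pics/w5.png",eyes.snapshot("wrist")[:,:,::-1])
E
```

```text
time_s: 15.4
ee_pos: [0.4292, -0.126, 0.0771]
orientation: [-0.304, 0.953, -0.0, 0.001]
ft_force: [-0.6, -0.3, 0.0]
gripper_width: 0.0853
t 15.4 pos [ 0.4292 -0.126   0.0771] jaw yaw 2.189 toolz [ 0.001 -0.    -1.   ] w 0.0853 F [-0.6 -0.3  0. ] j [ 0.35  0.63 -0.18  2.2   0.32  0.34  2.09]
top 0.85 [ 0.6393 -0.1965  3.1548] 0.933
side 0.86 [ 0.6414 -0.1969  3.1323] 0.879
```

View pics/w5.png

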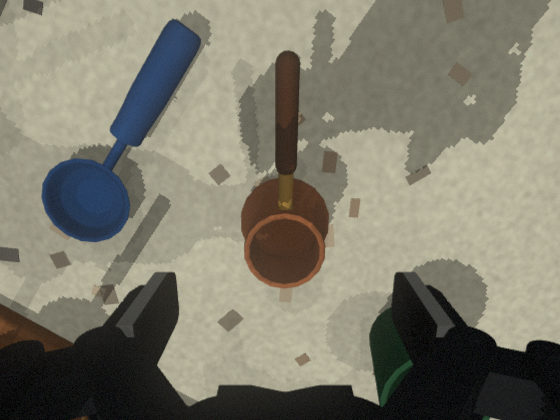

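c4 is placed (fits within about 4 mm and 0.02 rad). c1 is centred at (285,250). Grasping it.

```bash
python3 -m crank '[{"dr":[0,0,0],"delta_pos":[0,0,-2],"hand":0},{"dr":[0,0,0],"delta_pos":[0,0,-1.7],"hand":0},{"dr":[0,0,0],"delta_pos":[0,0,-1],"hand":0},{"dr":[0,0,0],"delta_pos":[0,0,0],"hand":0},{"dr":[0,0,0],"delta_pos":[0,0,0],"hand":255},{"dr":[0,0,0],"delta_pos":[0,0,0],"hand":255},{"dr":[0,0,0],"delta_pos":[0,0,0],"hand":255},{"dr":[0,0,0],"delta_pos":[0,0,0],"hand":255},{"dr":[0,0,0],"delta_pos":[0,0,0],"hand":255},{"dr":[0,0,0],"delta_pos":[0,0,0],"hand":255},{"dr":[0,0,0],"delta_pos":[0,0,0],"hand":255},{"dr":[0,0,0],"delta_pos":[0,0,0],"hand":255},{"dr":[0,0,0],"delta_pos":[0,0,0],"hand":255}]'; python3 st.py; python3 -m crank '[{"dr":[0,0,0],"delta_pos":[0,0,1],"hand":255},{"dr":[0,0,0],"delta_pos":[0,0,3],"hand":255},{"dr":[0,0,0],"delta_pos":[0,0,4],"hand":255},{"dr":[0,0,0],"delta_pos":[0,0,4],"hand":255},{"dr":[0,0,0],"delta_pos":[0,0,2],"hand":255},{"dr":[0,0,0],"delta_pos":[0,0,0],"hand":255}]'; python3 st.py;python3 - <<'E'
from bench import eyes
import cv2
cv2.imwrite("pics/s6.png",eyes.snapshot("side")[:,:,::-1])
cv2.imwrite("pics/w6.png",eyes.snapshot("wrist")[:,:,::-1])
E
```

```text
time_s: 16.95
ee_pos: [0.429, -0.1261, 0.0306]
orientation: [-0.304, 0.953, -0.001, 0.001]
ft_force: [-0.5, 0.5, 10.8]
gripper_width: 0.0419
t 16.95 pos [ 0.429  -0.1261  0.0306] jaw yaw 2.189 toolz [ 0.002 -0.001 -1.   ] w 0.0419 F [-0.5  0.5 10.8] j [ 0.34  0.73 -0.17  2.22  0.52  0.23  1.89]
time_s: 17.55
ee_pos: [0.4301, -0.1262, 0.1725]
orientation: [-0.304, 0.953, -0.002, 0.003]
ft_force: [0.7, -0.1, -1.5]
gripper_width: 0.0418
t 17.55 pos [ 0.4301 -0.1262  0.1725] jaw yaw 2.1885 toolz [ 0.006 -0.002 -1.   ] w 0.0418 F [ 0.7 -0.1 -1.5] j [ 0.54  0.47 -0.44  2.12  0.34  0.62  2.05]
```

View pics/s6.png

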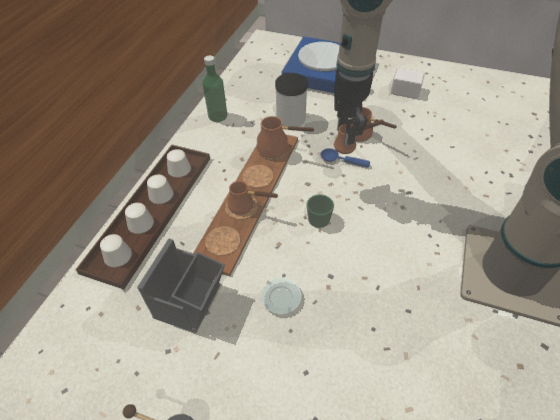

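View pics/w6.png

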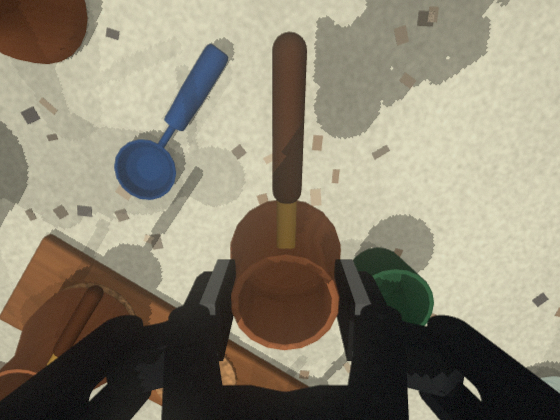

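c1 is held level. Carrying it to the pad next to the bin at (.643,.137).

```bash
python3 -m crank '[{"dr":[0,0,-0.0618],"delta_pos":[2.14,2.63,0],"hand":255},{"dr":[0,0,-0.0618],"delta_pos":[2.14,2.63,0],"hand":255},{"dr":[0,0,-0.0618],"delta_pos":[2.14,2.63,0],"hand":255},{"dr":[0,0,-0.0618],"delta_pos":[2.14,2.63,0],"hand":255},{"dr":[0,0,-0.0618],"delta_pos":[2.14,2.63,0],"hand":255},{"dr":[0,0,-0.0618],"delta_pos":[2.14,2.63,0],"hand":255},{"dr":[0,0,-0.0618],"delta_pos":[2.14,2.63,0],"hand":255},{"dr":[0,0,-0.0618],"delta_pos":[2.14,2.63,0],"hand":255},{"dr":[0,0,-0.0618],"delta_pos":[2.14,2.63,0],"hand":255},{"dr":[0,0,-0.0618],"delta_pos":[2.14,2.63,0],"hand":255},{"dr":[0,0,0],"delta_pos":[0,0,0],"hand":255},{"dr":[0,0,0],"delta_pos":[0,0,-3],"hand":255},{"dr":[0,0,0],"delta_pos":[0,0,-3],"hand":255},{"dr":[0,0,0],"delta_pos":[0,0,-2],"hand":255},{"dr":[0,0,0],"delta_pos":[0,0,-1],"hand":255},{"dr":[0,0,0],"delta_pos":[0,0,0],"hand":255},{"dr":[0,0,0],"delta_pos":[0,0,0],"hand":255},{"dr":[0,0,0],"delta_pos":[0,0,0],"hand":255}]'; python3 st.py
```

```text
time_s: 19.45
ee_pos: [0.6432, 0.1374, 0.0805]
orientation: [-0.0, 1.0, 0.0, 0.001]
ft_force: [0.1, -0.0, -0.8]
gripper_width: 0.0419
t 19.45 pos [0.6432 0.1374 0.0805] jaw yaw 1.571 toolz [ 0.002  0.001 -1.   ] w 0.0419 F [ 0.1 -0.  -0.8] j [-0.14  0.82 -0.2   1.61  0.22  0.73  1.13]
```

```bash
python3 -m crank '[{"dr":[0,0,0],"delta_pos":[0,0,-1.5],"hand":255},{"dr":[0,0,0],"delta_pos":[0,0,-1],"hand":255},{"dr":[0,0,0],"delta_pos":[0,0,-0.5],"hand":255},{"dr":[0,0,0],"delta_pos":[0,0,-0.2],"hand":255},{"dr":[0,0,0],"delta_pos":[0,0,0],"hand":255},{"dr":[0,0,0],"delta_pos":[0,0,0],"hand":255}]'; python3 st.py
```

```text
time_s: 20.05
ee_pos: [0.6426, 0.1373, 0.0475]
orientation: [-0.0, 1.0, 0.0, 0.0]
ft_force: [0.4, 0.0, -1.3]
gripper_width: 0.042
t 20.05 pos [0.6426 0.1373 0.0475] jaw yaw 1.571 toolz [ 0.  0. -1.] w 0.042 F [ 0.4  0.  -1.3] j [-0.14  0.87 -0.19  1.62  0.23  0.67  1.12]
```

```bash
python3 -m crank '[{"dr":[0,0,0],"delta_pos":[0,0,-0.2],"hand":255},{"dr":[0,0,0],"delta_pos":[0,0,-0.1],"hand":255},{"dr":[0,0,0],"delta_pos":[0,0,0],"hand":255},{"dr":[0,0,0],"delta_pos":[0,0,0],"hand":255}]'; python3 st.py
```

```text
time_s: 20.45
ee_pos: [0.643, 0.1374, 0.0458]
orientation: [-0.0, 1.0, 0.0, 0.001]
ft_force: [-1.4, -0.5, 5.7]
gripper_width: 0.0418
t 20.45 pos [0.643  0.1374 0.0458] jaw yaw 1.571 toolz [ 0.002  0.    -1.   ] w 0.0418 F [-1.4 -0.5  5.7] j [-0.14  0.87 -0.19  1.62  0.23  0.67  1.12]
```

```bash
python3 -m crank '[{"dr":[0,0,0],"delta_pos":[0,0,0],"hand":0},{"dr":[0,0,0],"delta_pos":[0,0,0],"hand":0},{"dr":[0,0,0],"delta_pos":[0,0,0],"hand":0},{"dr":[0,0,0],"delta_pos":[0,0,0],"hand":0},{"dr":[0,0,0],"delta_pos":[0,0,0],"hand":0},{"dr":[0,0,0],"delta_pos":[0,0,1.5],"hand":0},{"dr":[0,0,0],"delta_pos":[0,0,3],"hand":0},{"dr":[0,0,0],"delta_pos":[0,0,4],"hand":0},{"dr":[0,0,0],"delta_pos":[0,0,4],"hand":0},{"dr":[0,0,0],"delta_pos":[0,0,1.5],"hand":0}]' >/dev/null; python3 -m crank '[{"dr":[0,0,-0.034],"delta_pos":[-1.81,-4.11,0],"hand":0},{"dr":[0,0,-0.034],"delta_pos":[-1.81,-4.11,0],"hand":0},{"dr":[0,0,-0.034],"delta_pos":[-1.81,-4.11,0],"hand":0},{"dr":[0,0,-0.034],"delta_pos":[-1.81,-4.11,0],"hand":0},{"dr":[0,0,-0.034],"delta_pos":[-1.81,-4.11,0],"hand":0},{"dr":[0,0,-0.034],"delta_pos":[-1.81,-4.11,0],"hand":0},{"dr":[0,0,-0.034],"delta_pos":[-1.81,-4.11,0],"hand":0},{"dr":[0,0,-0.034],"delta_pos":[-1.81,-4.11,0],"hand":0},{"dr":[0,0,-0.034],"delta_pos":[-1.81,-4.11,0],"hand":0},{"dr":[0,0,-0.034],"delta_pos":[-1.81,-4.11,0],"hand":0},{"dr":[0,0,-0.034],"delta_pos":[-1.81,-4.11,0],"hand":0},{"dr":[0,0,-0.035],"delta_pos":[-1.81,-4.11,0],"hand":0},{"dr":[0,0,0],"delta_pos":[0,0,0],"hand":0},{"dr":[0,0,0],"delta_pos":[0,0,0],"hand":0},{"dr":[0,0,0],"delta_pos":[0,0,-3],"hand":0},{"dr":[0,0,0],"delta_pos":[0,0,-3],"hand":0},{"dr":[0,0,0],"delta_pos":[0,0,-2],"hand":0},{"dr":[0,0,0],"delta_pos":[0,0,0],"hand":0},{"dr":[0,0,0],"delta_pos":[0,0,0],"hand":0}]'; python3 st.py; python3 pot.py 1 .643 .137 .015 c1;python3 - <<'E'
from bench import eyes
import cv2
cv2.imwrite("pics/w7.png",eyes.snapshot("wrist")[:,:,::-1])
E
```

```text
time_s: 23.35
ee_pos: [0.4262, -0.3547, 0.1047]
orientation: [0.202, 0.979, 0.0, 0.0]
ft_force: [-0.7, -0.3, 0.3]
gripper_width: 0.0852
t 23.35 pos [ 0.4262 -0.3547  0.1047] jaw yaw 1.1643 toolz [ 0.     0.001 -1.   ] w 0.0852 F [-0.7 -0.3  0.3] j [ 0.73  0.67 -0.13  1.9   0.14  0.58  1.67]
top 0.88 [0.6411 0.1383 3.1331] 0.941
side 0.88 [0.641  0.1383 3.1467] 0.935
```

View pics/w7.png

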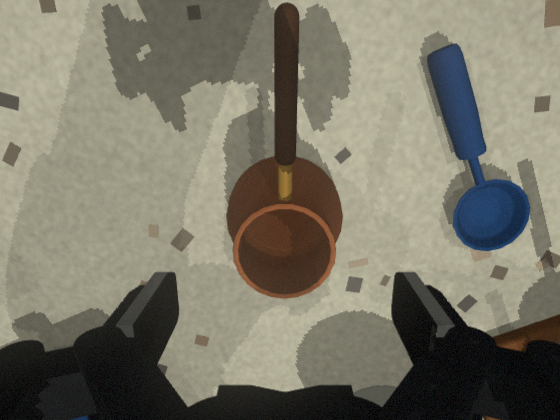

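View pics/side_c1.png

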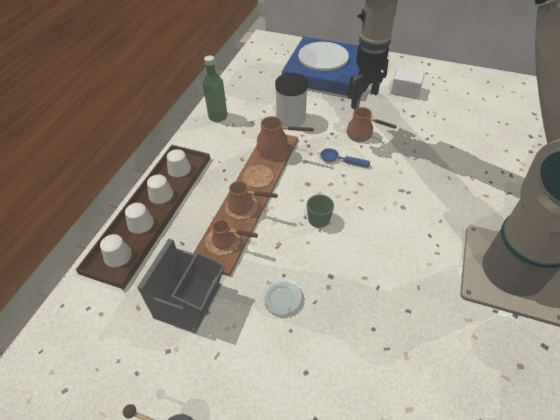

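c1 is placed, and c3 is centred at (285,250). Grasping c3.

```bash
python3 -m crank '[{"dr":[0,0,0],"delta_pos":[0,0,-2],"hand":0},{"dr":[0,0,0],"delta_pos":[0,0,-2],"hand":0},{"dr":[0,0,0],"delta_pos":[0,0,-1.1],"hand":0},{"dr":[0,0,0],"delta_pos":[0,0,0],"hand":0},{"dr":[0,0,0],"delta_pos":[0,0,0],"hand":255},{"dr":[0,0,0],"delta_pos":[0,0,0],"hand":255},{"dr":[0,0,0],"delta_pos":[0,0,0],"hand":255},{"dr":[0,0,0],"delta_pos":[0,0,0],"hand":255},{"dr":[0,0,0],"delta_pos":[0,0,0],"hand":255},{"dr":[0,0,0],"delta_pos":[0,0,0],"hand":255},{"dr":[0,0,0],"delta_pos":[0,0,0],"hand":255},{"dr":[0,0,0],"delta_pos":[0,0,0],"hand":255},{"dr":[0,0,0],"delta_pos":[0,0,0],"hand":255}]'; python3 st.py; python3 -m crank '[{"dr":[0,0,0],"delta_pos":[0,0,1],"hand":255},{"dr":[0,0,0],"delta_pos":[0,0,3],"hand":255},{"dr":[0,0,0],"delta_pos":[0,0,4],"hand":255},{"dr":[0,0,0],"delta_pos":[0,0,4],"hand":255},{"dr":[0,0,0],"delta_pos":[0,0,3],"hand":255},{"dr":[0,0,0],"delta_pos":[0,0,0],"hand":255}]'; python3 st.py;python3 - <<'E'
from bench import eyes
import cv2
cv2.imwrite("pics/s8.png",eyes.snapshot("side")[:,:,::-1])
E
```

```text
time_s: 24.9
ee_pos: [0.4258, -0.3566, 0.055]
orientation: [0.203, 0.979, -0.001, 0.001]
ft_force: [-0.5, 0.9, 6.2]
gripper_width: 0.0534
t 24.9 pos [ 0.4258 -0.3566  0.055 ] jaw yaw 1.1617 toolz [ 0.002 -0.001 -1.   ] w 0.0534 F [-0.5  0.9  6.2] j [ 0.72  0.75 -0.11  1.92  0.16  0.48  1.66]
time_s: 25.5
ee_pos: [0.4277, -0.3578, 0.2086]
orientation: [0.203, 0.979, -0.002, 0.004]
ft_force: [0.5, -0.8, -1.5]
gripper_width: 0.0539
t 25.5 pos [ 0.4277 -0.3578  0.2086] jaw yaw 1.1618 toolz [ 0.008 -0.006 -1.   ] w 0.0539 F [ 0.5 -0.8 -1.5] j [ 0.75  0.52 -0.16  1.81  0.11  0.81  1.7 ]
```

View pics/s8.png

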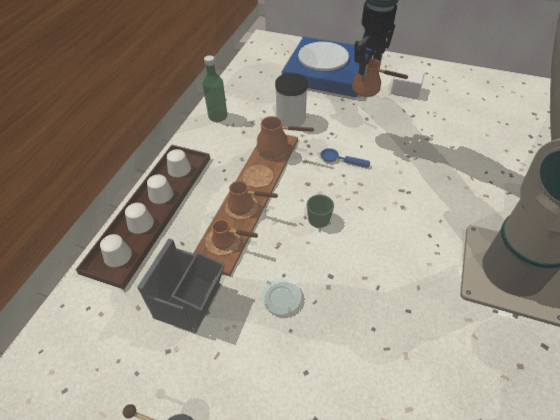

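c3 is held level. Carrying it to the third pad at (.643,-.087).

```bash
python3 -m crank '[{"dr":[0,0,0.041],"delta_pos":[1,4,0],"hand":255},{"dr":[0,0,0.041],"delta_pos":[1,4,0],"hand":255},{"dr":[0,0,0.041],"delta_pos":[1,4,0],"hand":255},{"dr":[0,0,0.041],"delta_pos":[1,4,0],"hand":255},{"dr":[0,0,0.041],"delta_pos":[1,3,0],"hand":255},{"dr":[0,0,0.041],"delta_pos":[3,2,0],"hand":255},{"dr":[0,0,0.041],"delta_pos":[3.5,2,0],"hand":255},{"dr":[0,0,0.041],"delta_pos":[3.5,2,0],"hand":255},{"dr":[0,0,0.041],"delta_pos":[3.5,1,0],"hand":255},{"dr":[0,0,0.04],"delta_pos":[3.2,0.9,0],"hand":255},{"dr":[0,0,0],"delta_pos":[0,0,0],"hand":255},{"dr":[0,0,0],"delta_pos":[0,0,0],"hand":255},{"dr":[0,0,0],"delta_pos":[0,0,-3],"hand":255},{"dr":[0,0,0],"delta_pos":[0,0,-3],"hand":255},{"dr":[0,0,0],"delta_pos":[0,0,-2],"hand":255},{"dr":[0,0,0],"delta_pos":[0,0,0],"hand":255},{"dr":[0,0,0],"delta_pos":[0,0,0],"hand":255}]'; python3 st.py
```

```text
time_s: 27.25
ee_pos: [0.6412, -0.0877, 0.1233]
orientation: [0.0, 1.0, -0.0, -0.001]
ft_force: [0.3, -0.6, -0.4]
gripper_width: 0.0536
t 27.25 pos [ 0.6412 -0.0877  0.1233] jaw yaw 1.5701 toolz [-0.002 -0.    -1.   ] w 0.0536 F [ 0.3 -0.6 -0.4] j [ 0.23  0.76 -0.24  1.62  0.23  0.8   1.46]
```

```bash
python3 -m crank '[{"dr":[0,0,0],"delta_pos":[0.1,0.1,-2],"hand":255},{"dr":[0,0,0],"delta_pos":[0,0,-1.5],"hand":255},{"dr":[0,0,0],"delta_pos":[0,0,-0.9],"hand":255},{"dr":[0,0,0],"delta_pos":[0,0,-0.5],"hand":255},{"dr":[0,0,0],"delta_pos":[0,0,-0.2],"hand":255},{"dr":[0,0,0],"delta_pos":[0,0,0],"hand":255},{"dr":[0,0,0],"delta_pos":[0,0,0],"hand":255}]'; python3 st.py
```

```text
time_s: 27.95
ee_pos: [0.6436, -0.0861, 0.0728]
orientation: [-0.0, 1.0, -0.0, 0.0]
ft_force: [-0.3, -0.5, -1.5]
gripper_width: 0.0537
t 27.95 pos [ 0.6436 -0.0861  0.0728] jaw yaw 1.571 toolz [ 0.001 -0.    -1.   ] w 0.0537 F [-0.3 -0.5 -1.5] j [ 0.22  0.82 -0.22  1.64  0.25  0.71  1.45]
```

```bash
python3 -m crank '[{"dr":[0,0,0],"delta_pos":[0,0,-0.2],"hand":255},{"dr":[0,0,0],"delta_pos":[0,0,-0.1],"hand":255},{"dr":[0,0,0],"delta_pos":[0,0,0],"hand":255},{"dr":[0,0,0],"delta_pos":[0,0,0],"hand":255}]'; python3 st.py
```

```text
time_s: 28.35
ee_pos: [0.6435, -0.086, 0.0701]
orientation: [-0.0, 1.0, -0.0, 0.0]
ft_force: [-2.1, 0.8, 5.7]
gripper_width: 0.0537
t 28.35 pos [ 0.6435 -0.086   0.0701] jaw yaw 1.571 toolz [ 0.001 -0.    -1.   ] w 0.0537 F [-2.1  0.8  5.7] j [ 0.22  0.83 -0.22  1.64  0.25  0.7   1.44]
```

```bash
python3 -m crank '[{"dr":[0,0,0],"delta_pos":[0,0,0],"hand":0},{"dr":[0,0,0],"delta_pos":[0,0,0],"hand":0},{"dr":[0,0,0],"delta_pos":[0,0,0],"hand":0},{"dr":[0,0,0],"delta_pos":[0,0,0],"hand":0},{"dr":[0,0,0],"delta_pos":[0,0,0],"hand":0},{"dr":[0,0,0],"delta_pos":[0,0,1.5],"hand":0},{"dr":[0,0,0],"delta_pos":[0,0,3],"hand":0},{"dr":[0,0,0],"delta_pos":[0,0,4],"hand":0},{"dr":[0,0,0],"delta_pos":[0,0,4],"hand":0},{"dr":[0,0,0],"delta_pos":[0,0,2],"hand":0},{"dr":[0,0,0],"delta_pos":[-3,-3,0],"hand":0},{"dr":[0,0,0],"delta_pos":[-3,-3.5,0],"hand":0},{"dr":[0,0,0],"delta_pos":[-3,-3.5,0],"hand":0},{"dr":[0,0,0],"delta_pos":[-3,-3.5,0],"hand":0},{"dr":[0,0,0],"delta_pos":[-3,-3.5,0],"hand":0},{"dr":[0,0,0],"delta_pos":[-3,-3.5,0],"hand":0},{"dr":[0,0,0],"delta_pos":[-3,-3.5,0],"hand":0},{"dr":[0,0,0],"delta_pos":[0,0,0],"hand":0},{"dr":[0,0,0],"delta_pos":[0,0,0],"hand":0}]'; python3 st.py; for a in "1 .643 .137" "2 .643 .025" "3 .643 -.087" "4 .643 -.199"; do python3 pot.py $a .015 fin; done
python3 - <<'E'
from bench import eyes
import numpy as np
for c in("top","side"):
  for t in("green_cup","pad_a","cezve_1","tilt_bin"):
    print(c,t,[np.round(d["centre"],3).tolist() for d in eyes.place_of(c,t) if d["confidence"]>.4])
E
python3 - <<'E'
import cv2,numpy as np
a=cv2.imread("pics/top_fin.png")[:,80:480];b=cv2.imread("pics/side_fin.png")[:,80:480];cv2.imwrite("pics/finboth.png",np.hstack([a,b]))
E
```

```text
time_s: 30.25
ee_pos: [0.4326, -0.3272, 0.2154]
orientation: [0.002, 1.0, -0.0, 0.001]
ft_force: [-0.0, 1.4, -0.4]
gripper_width: 0.0849
t 30.25 pos [ 0.4326 -0.3272  0.2154] jaw yaw 1.5676 toolz [ 0.001 -0.001 -1.   ] w 0.0849 F [-0.   1.4 -0.4] j [ 0.79  0.5  -0.28  1.83  0.18  0.83  1.98]
top 0.82 [0.6407 0.1389 3.1517] 0.84
side 0.92 [0.6418 0.137  3.1243] 0.954
top 0.92 [0.6428 0.0247 3.1107] 0.952
side 0.87 [0.6446 0.025  3.1379] 0.877
top 0.87 [ 0.6419 -0.0853  3.1438] 0.905
side 0.79 [ 0.6451 -0.0875  3.06  ] 0.802
top 0.84 [ 0.6387 -0.1972  3.1637] 0.904
side 0.88 [ 0.6415 -0.1968  3.1623] 0.899
top green_cup [[0.45, -0.006, 0.001]]
top pad_a [[0.639, 0.135, 0.012], [0.644, 0.03, 0.008], [0.638, -0.089, 0.014]]
top cezve_1 [[0.645, -0.087, 0.016], [0.64, 0.025, 0.014], [0.64, -0.2, 0.016], [0.642, 0.137, 0.015]]
top tilt_bin [[0.65, 0.301, -0.001]]
side green_cup [[0.452, -0.009, -0.001]]
side pad_a [[0.645, 0.14, 0.009], [0.639, -0.085, 0.014]]
side cezve_1 [[0.642, -0.085, 0.016], [0.643, -0.2, 0.013], [0.645, 0.024, 0.014], [0.644, 0.14, 0.015]]
side tilt_bin [[0.644, 0.298, 0.001]]
```

View pics/finboth.png

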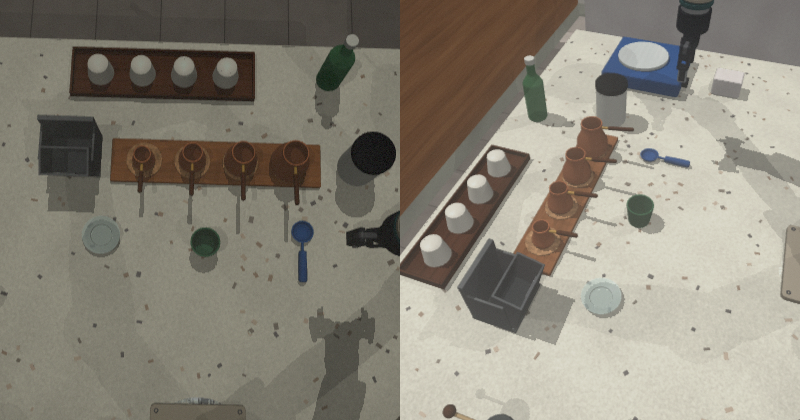

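All four pots stand upright in order on their pads, with handles square to the front. The cup has not moved and the arm is clear. Handing in.

```bash
python3 -c "from bench import job_done; print(job_done())"
```

```text
the job is handed in; nothing more can be done
None
```

I picked up each cezve by its neck and set it on its pad. Counting from the grey bin the order is cezve_1, cezve_2, cezve_3, cezve_4, and all handles point to the front. The job took about 31 s of the 109 s allowed, then I handed it in; no verdict was given.

- **Position:** in the last pictures, fits from both cameras put every pot within about 5 mm of its pad's centre. The base heights from the networks were 13–16 mm, which matches pots standing on the pads. Upright stance was judged from the pictures only.
- **Handles:** all were within about 0.03 rad of square, except one side-camera fit of cezve_3. That one read 0.08 rad, with a poorer match because it is partly hidden, while the top view read square.
- **Green cup:** it was measured within about 4 mm of where it started, which is the measuring noise, and it stands upright.
- **Forces:** the highest wrist force I read was about 20 N, when cezve_4 touched down. I only read forces at the end of each move.
- **Joint range:** joint 6 came down to its lower limit (0.23 rad) while grasping cezve_1, and the reading did not go past it.

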